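Load and latch the tilted water filter holder

TASK

Load the tilted filter holder in its flow order: first lay the blue fine filter flat in the sloping channel, next the green prefilter flat behind it, not letting go of either before it lies flat on the slope, and push the green one down the channel until the blue one is fully home under the clear cover against the stop and the green one touches it. Then swing the yellow latch bar fully across the channel behind them. Leave the used orange filter and the other labware where they are.

Things in the scene. Friction and masses are not known exactly. Their poses are not given: they have to be found in the camera images.
- bed: sloping aluminium channel of the filter holder, fixed, rising 25 deg towards the robot's left. Origin: floor centre line at the steel stop (lower end); x up the slope, y across, z square to the floor. Floor to x = 210 mm, 48 mm wide between rails 5 mm thick, 8 mm high. Home: blue filter's centre at x = 23 mm, green's at 69 mm. A filter laid on it stays until pushed (friction 0.5 to 0.7)
- cover_edge (a point): middle of the upper edge of the clear cover, on its top face: 40 mm up the slope from the stop, 51 mm off the floor. The cover (underside 47 mm off the floor, full-height clear cheeks at both sides) roofs the channel from here down to the stop, so filters can only enter higher up and slide down under it
- latch_pivot (a point): pivot of the yellow latch, at floor level: bed x = 100 mm, y = +72 mm. Its axis is square to the channel floor
- latch (a joint): angle of the yellow latch bar, rad. 0: points straight up the slope beside the channel (open); grows as it swings towards the channel; 1.57 (end stop): right across it (closed), its lower face at bed x = 95 mm. Stays where left; about 2 N at the knob moves it. Bar 100 mm long, 10 mm wide, 14 to 26 mm off the floor plane; a filter not pushed home stands in its way
- latch_knob (a point): centre of the top of the latch's upright round black knob, 16 mm in diameter, 52 mm tall, on the bar 72 mm from the pivot; its top is 78 mm off the channel's floor plane (along bed z). With the latch closed it stands over the channel's centre line
- fine: blue fine filter cassette, a block 46 mm (its x, the flow direction) x 40 mm (its y) x 44 mm high, 80 to 170 g, blue with white round mesh faces on its two 40 mm wide x-ends; the two ends are alike, so half a turn makes no difference; origin: centre of its underside, z up through its top. It starts flat on the bench
- pre: green prefilter cassette, a block 46 mm (its x, the flow direction) x 40 mm (its y) x 44 mm high, 80 to 170 g, green with white round mesh faces on its two 40 mm wide x-ends; the two ends are alike, so half a turn makes no difference; origin: centre of its underside, z up through its top. It starts flat on the bench
- spent: used filter cassette, a block 46 mm (its x, the flow direction) x 40 mm (its y) x 44 mm high, 80 to 170 g, orange with brown round mesh faces on its two 40 mm wide x-ends; the two ends are alike, so half a turn makes no difference; origin: centre of its underside, z up through its top. It starts flat on the bench; must stay where it is
- vial: small vial with blue cap, 26 mm diameter, 75 mm high; origin: centre of its underside. Bystander
- flask: glass conical flask, 72 mm base diameter, 120 mm high; origin: centre of its underside. Bystander
- dropper: small orange dropper bottle, black cap, 36 mm diameter, 85 mm high; origin: centre of its underside. Bystander
- beaker: glass beaker, 64 mm diameter, 85 mm high; origin: centre of its underside. Bystander
- spatula: lab spatula 160 mm long lying flat along its x; origin: about its middle. Bystander
Not all that is in view belongs to the job. Of the things shaped like the fine, the blue one is meant. There is more than one size of the pre; the job needs the smaller.

How it is judged:
By the outcome, as a careful person would: the job done as asked, in the order asked, and still so for the second after the job is handed in, with the robot touching nothing.
It also fails if it takes over 72 s, if anything falls off the work surface, if the arm or the gripper's body presses on something with over 40 N, if the wrist force passes 120 N, or if a joint passes its speed limit or range.

ROBOT

A 7-joint arm with a two-finger parallel gripper is mounted at the origin on the work surface. World frame = base frame: x ahead of the robot, y to its left, z up, the work surface at z = 0. Lengths are in m, angles in rad, forces in N, time in s.
With the tool pointing down it reaches from about 0.4 to 0.925 m from the base axis. Payload 5.6 kg.
Tool frame: the origin (TCP) lies between the finger pads; the fingertips stand 14 mm ahead of it and the grasp point (between the pads) lies 5 mm behind it (tips_ahead is the z of the fingertips in the tool frame, in m); z points along the fingers, y is the line along which they close (so a half turn about z gives the same grasp; the last joint's range is limited). The gripper opens to 85 mm and grips with 20 to 120 N. Pads are 22 mm wide; open, the fingers measure 114 mm over their backs; the gripper's body (76 mm by 85 mm) begins 54 mm behind the grasp point. The pads swing forward as they close: fully open they stand 13 mm farther back than shut.
Start: joints at [-1.362, 0.468, -0.012, 1.603, 0.006, 1.071, -0.056], TCP at [0.162, 0.629, 0.245] pointing down, gripper open.
Joint ranges: [-2.53, 2.53], [-0.31, 2.02], [-1.57, 1.55], [0.28, 2.44], [-1.29, 4.43], [0.15, 1.84], [-2.92, 2.92]. Speed limits (rad/s): [2.57, 2.57, 3.14, 3.14, 3.14, 3.14, 3.14].

INTERFACE

Orientations are given as a rotation vector (axis times angle).
In Python, from workcell import * gives the robot as it stands. The module is installed in compiled form; this text tells all that it offers.
- The arm moves only by the tool step_arm, never from a script. Its argument "steps" is one flat list of numbers, 5 for each row, row after row: the shift along the tool's x, y, z in mm, then the turn about the tool's z in degrees, then the opening, from 0 (shut) to 1 (fully open). In form: [tx, ty, tz, yaw, jaw, tx, ty, tz, yaw, jaw, ...]. A call has 1 to 12 rows; each row shifts and turns the commanded pose from where the row before left it, along the tool's axes as they then stand; what a row does not reach is not made up. A row lasts 1/10 s, in which the tool goes at most 50 mm and 8.59 degrees, less where a joint would pass 70% of its speed; a pose out of reach is approached as far as the arm can. A call with a gripper value outside its range is refused whole. The fingers move at their own pace and stop on an object; the grip force is fixed at half the most. Time passes only in rows, so rows that do not move let the fingers close. It gives the time, the measured TCP pose, the force, the opening and the grip force at its end, in the units of the state.
- get_state(): the state, without advancing time (a new reading comes with each control period).
- grab_frame(name): name is "scene" or "top" or "wrist"; returns the picture (480x640x3 uint8, red, green, blue); there is no depth.
- camera_model(name): a dict with "camera_matrix" (3x3 intrinsics, pixels), "world_from_camera" (4x4, takes a point from camera to world coordinates); the wrist camera has in their place "hand_eye" (4x4, takes a point from camera to tool coordinates, whose origin is the TCP and whose axes are the flange's). Camera axes: x right, y down, z forward; pixel columns grow to the right and rows downward; lengths in m; the calibration is good to about 2 mm. A picture is of the moment at which its call begins: read the wrist's pose just before it. camera_model takes no time and is no camera call.
- sign_off(): hands the job in; it is judged then, once.
The state is a dict: "t": time; "q": joint angles; "joint_vel": joint speeds; "joint_torque": joint torques, N m; "ee_pos": TCP position; "orientation": TCP orientation; "ft_force": force on the tool from outside, world axes, zero at the start; "wrist_torque": the same for the moment, N m; "finger_gap": finger opening in m; "gripper_force": force on a finger pad.
Only numpy, scipy, OpenCV 4.12 (cv2) and the standard library are available. Lean on these libraries where they do the work, as an engineer would, in place of code of your own. Each camera call takes 0.05 s, during which the arm holds its last target. There are 200 camera calls.

## Working session

There is one attempt and no reset: what is moved stays moved. The work goes in short steps, Python scripts to look and compute and a tool call to move; the robot and the scene stay as the last step left them, time stands still between calls to the robot, and variables do not carry over. Pictures are saved under pics/ and viewed, at most 10 in all, crops included, and the job is handed in when it is done.

Besides the shell and the picture viewer there is one more tool, called after "Request:" by a JSON object that holds its "name" and its "arguments". step_arm: Moves the arm, as the interface text tells. Its arguments: {"type":"object","properties":{"steps":{"type":"array"}},"required":["steps"]}

```bash
mkdir -p pics; cat > h.py <<'E'
from workcell import *
import numpy as np, cv2
from scipy.spatial.transform import Rotation as R
def save(n,img): cv2.imwrite('pics/'+n+'.png',img[:,:,::-1])
def cam(name,st=None):
    m=camera_model(name); K=np.array(m['camera_matrix'])
    if name=='wrist':
        T=np.eye(4);T[:3,:3]=R.from_rotvec(st['orientation']).as_matrix();T[:3,3]=st['ee_pos']
        return K,T@np.array(m['hand_eye'])
    return K,np.array(m['world_from_camera'])
def ray(K,T,uv):
    d=T[:3,:3]@np.linalg.inv(K)@np.array([uv[0],uv[1],1.]); return T[:3,3],d/np.linalg.norm(d)
def onz(K,T,uv,z):
    o,d=ray(K,T,uv); return o+d*(z-o[2])/d[2]
def proj(K,T,p):
    c=np.linalg.inv(T)@np.append(p,1); u=K@c[:3]; return u[:2]/u[2]
def tri(rs):
    A=np.zeros((3,3));b=np.zeros(3)
    for o,d in rs:
        P=np.eye(3)-np.outer(d,d);A+=P;b+=P@o
    p=np.linalg.solve(A,b)
    return p,[np.linalg.norm((np.eye(3)-np.outer(d,d))@(p-o)) for o,d in rs]
E
python3 - <<'E'
from h import *
s=get_state();print(s)
a=grab_frame('scene');b=grab_frame('top');c=grab_frame('wrist')
for n,i in zip(('scene','top','wrist'),(a,b,c)): save(n+'0',i);np.save(n+'0.npy',i)
for n in ('scene','top'): print(n,camera_model(n))
print(camera_model('wrist'))
E
```

```text
{'t': 0.0, 'q': array([-1.36197828,  0.46837522, -0.01160494,  1.60362286,  0.00601208,
        1.07139463, -0.05628796]), 'joint_vel': array([-0.00050273,  0.00093225,  0.000318  ,  0.00090163, -0.00263694,
        0.00226463,  0.00125008]), 'joint_torque': array([ 4.92445542e-04, -5.32377899e+01,  2.14761909e-02, -2.51310754e+01,
        1.13449863e-02,  7.60456198e-03,  2.92543223e-05]), 'ee_pos': array([0.16189157, 0.62896881, 0.2443399 ]), 'orientation': array([-3.94568193e-01, -3.11662532e+00,  2.77000380e-03]), 'ft_force': array([-0.04683183,  0.0575626 , -0.87673424]), 'wrist_torque': array([ 0.00638728, -0.014502  , -0.01886306]), 'gripper_force': 0.0, 'finger_gap': 0.08552162162205194}
scene {'camera_matrix': array([[441.66815634,   0.        , 319.49967898],
       [  0.        , 441.66815634, 237.10282842],
       [  0.        ,   0.        ,   1.        ]]), 'world_from_camera': array([[-0.2111084 ,  0.72889147, -0.65126836,  1.20780967],
       [ 0.97736765,  0.16669698, -0.13024818,  0.14362983],
       [ 0.01362768, -0.66402511, -0.74758608,  0.90819172],
       [ 0. 
[... 321 characters left out ...]
99966927,  0.00937158, -0.02394849,  0.0316205 ],
       [ 0.02342587, -0.05238307, -0.99835226,  1.4185452 ],
       [ 0.        ,  0.        ,  0.        ,  1.        ]])}
{'camera_matrix': array([[378.31741007,   0.        , 316.06420604],
       [  0.        , 378.31741007, 240.29833126],
       [  0.        ,   0.        ,   1.        ]]), 'hand_eye': array([[-5.30394076e-04, -9.63403385e-01, -2.68055287e-01,
         6.87852213e-02],
       [ 9.99999763e-01, -3.93054666e-04, -5.66016644e-04,
         3.35196029e-04],
       [ 4.39941969e-04, -2.68055524e-01,  9.63403364e-01,
        -1.27718522e-01],
       [ 0.00000000e+00,  0.00000000e+00,  0.00000000e+00,
         1.00000000e+00]])}
```

View pics/scene0.png

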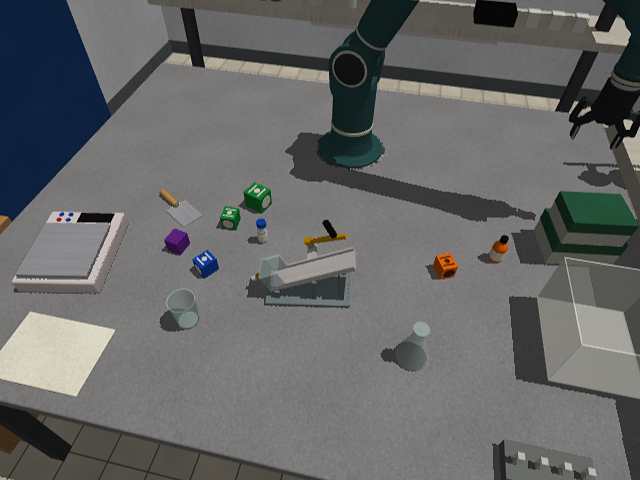

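View pics/top0.png

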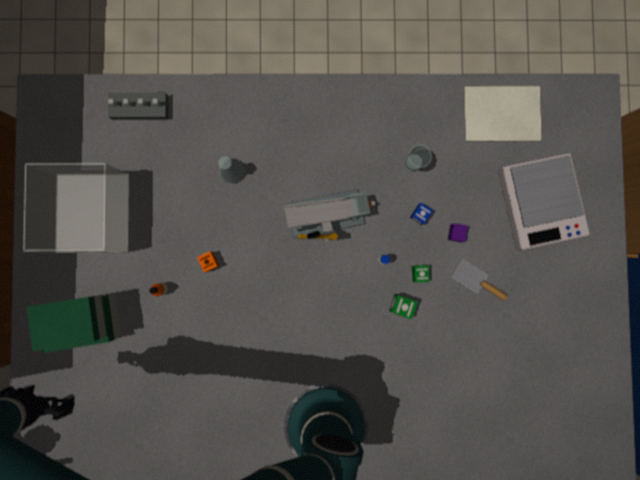

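Scene (px): blue cassette (205,263), purple lookalike block (177,241), small green (230,217), large green (257,196), orange (445,266), bed (310,270) rising to the right, and latch with black knob (328,228). In the top view they are blue (422,214), purple (458,233), small green (421,273), large green (404,306), bed (330,210) and knob (313,234).

Candidates: fine is the blue one at top (422,214), not the purple (458,233). Pre is the smaller green at (421,273), not (404,306).

```bash
python3 - <<'E'
from h import *
s=get_state();print(R.from_rotvec(s['orientation']).as_matrix().round(3))
K,T=cam('top');im=np.load('top0.npy');hsv=cv2.cvtColor(im,cv2.COLOR_RGB2HSV)
for n,lo,hi in (('blue',(108,120,50),(124,255,255)),('purple',(130,100,40),(150,255,255)),('green',(55,120,50),(80,255,255)),('yellow',(18,120,80),(30,255,255)),('orange',(5,180,80),(16,255,255))):
    m=cv2.inRange(hsv,lo,hi); m=cv2.morphologyEx(m,cv2.MORPH_CLOSE,np.ones((7,7)))
    for c in cv2.findContours(m,0,2)[0]:
        r=cv2.minAreaRect(c)
        if 25<cv2.contourArea(c)<900 and 180<r[0][0]<500: print(n,np.round(r[0]),np.round(r[1]),round(r[2]),'z44:',onz(K,T,r[0],.044).round(3))
for uv,z in (((286,216),.1),((372,206),.04),((313,234),.13)): print(uv,onz(K,T,uv,z).round(3))
a=cv2.resize(im[180:330,270:480],None,fx=3.8,fy=3.8,interpolation=cv2.INTER_CUBIC);save('crop1',a)
E
```

```text
[[-0.968  0.249 -0.   ]
 [ 0.249  0.968 -0.001]
 [-0.    -0.001 -1.   ]]
blue [385. 259.] [8. 8.] 90 z44: [ 0.462 -0.167  0.044]
blue [422. 213.] [16. 18.] 32 z44: [ 0.587 -0.272  0.044]
purple [458. 232.] [18. 17.] 9 z44: [ 0.533 -0.371  0.044]
green [404. 306.] [23. 19.] 18 z44: [ 0.332 -0.216  0.044]
green [421. 273.] [16. 17.] 86 z44: [ 0.421 -0.265  0.044]
yellow [489. 288.] [13.  5.] 34 z44: [ 0.38  -0.453  0.044]
yellow [302. 236.] [4. 8.] 90 z44: [0.527 0.06  0.044]
yellow [328. 236.] [ 6. 18.] 90 z44: [ 0.526 -0.011  0.044]
orange [207. 261.] [17. 15.] 63 z44: [0.46  0.319 0.044]
(286, 216) [0.577 0.101 0.1  ]
(372, 206) [ 0.609 -0.134  0.04 ]
(313, 234) [0.527 0.03  0.13 ]
```

View pics/crop1.png

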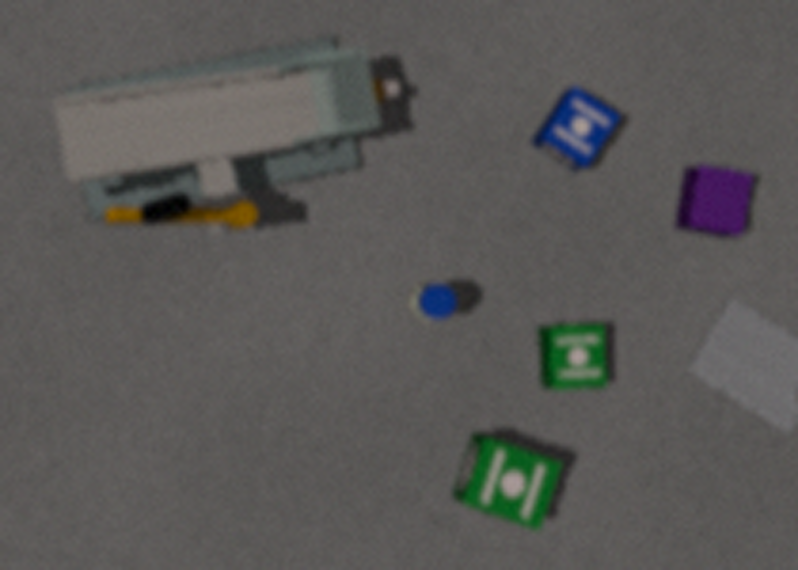

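Crop: blue cassette at (580,127), purple plain block at (717,203) with no mesh. Small green is at (577,357) and large green at (513,483). The bed runs from (60,140) down to (380,90), with the latch slightly swung already. Targets confirmed, so I'm going over the bed.

Request:
{"name": "step_arm", "arguments": {"steps": [0,0,-5,8.5,1,0,0,-5,8.5,1,0,0,-5,8.5,1,0,0,-5,8.5,1,0,0,-5,8.5,1,0,0,-5,8.5,1,-20,10,-5,8.5,1,-44,20,0,8.5,1,-44,20,0,0,1,-44,20,0,0,1,-44,20,0,0,1,-44,20,0,0,1]}}

```text
t: 1.35
ee_pos: [0.3139, 0.4129, 0.2802]
orientation: [-2.07, -2.363, 0.0]
ft_force: [1.0, 0.2, 0.8]
finger_gap: 0.0851
gripper_force: 0.0
```

Request:
{"name": "step_arm", "arguments": {"steps": [-44,21,0,0,1,-44,21,0,0,1,-44,21,0,0,1,-44,21,0,0,1,-44,21,0,0,1,-44,21,0,0,1,-44,21,0,0,1,-44,21,0,0,1,-20,20,0,0,1,0,0,0,0,1,0,0,0,0,1]}}

```text
t: 2.45
ee_pos: [0.5483, 0.0707, 0.2798]
orientation: [-2.071, -2.362, 0.001]
ft_force: [-0.6, 0.4, -0.4]
finger_gap: 0.0852
gripper_force: 0.0
```

```bash
python3 - <<'E'
from h import *
s=get_state();print(s['t'],s['ee_pos'],s['q'].round(2));np.save('w1.npy',np.r_[s['ee_pos'],s['orientation']])
c=grab_frame('wrist');save('w1',c);print(R.from_rotvec(s['orientation']).as_matrix().round(3))
E
```

```text
2.45 [0.54831715 0.0706896  0.27978965] [-0.68  0.29  0.6   1.84 -0.19  1.07  0.12]
[[-0.131  0.991 -0.001]
 [ 0.991  0.131 -0.   ]
 [-0.    -0.001 -1.   ]]
```

View pics/w1.png

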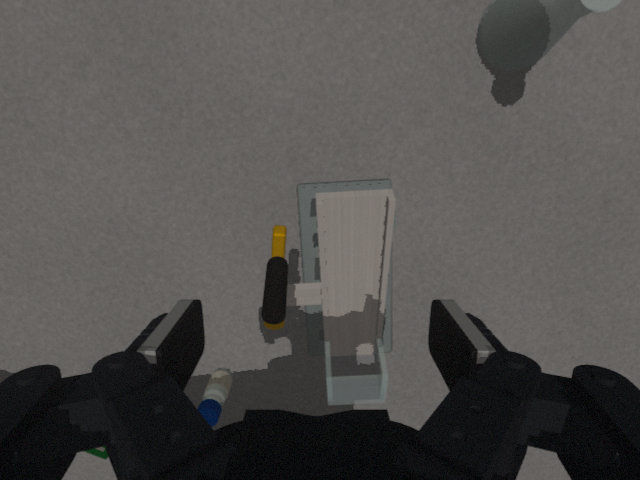

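Wrist view: bed upper end at (316..395,192), cover at about (327–387, 345–404), latch knob black (275,290) and bar yellow (279,240). Next is an enlarged crop for the landmarks.

```bash
python3 - <<'E'
from h import *
c=cv2.imread('pics/w1.png');a=cv2.resize(c[180:412,250:410],None,fx=2.55,fy=2.55,interpolation=cv2.INTER_CUBIC)
s=cv2.imread('pics/scene0.png');b=cv2.resize(s[215:315,245:365],None,fx=3.2,fy=5.9,interpolation=cv2.INTER_CUBIC)
b=cv2.resize(s[215:315,245:365],None,fx=3.2,fy=3.2,interpolation=cv2.INTER_CUBIC)
o=np.zeros((600,800,3),np.uint8);o[:a.shape[0],:a.shape[1]]=a;o[:b.shape[0],410:410+b.shape[1]]=b
o=np.clip(o.astype(float)*1.3,0,255).astype(np.uint8)
cv2.imwrite('pics/crop2.png',o)
E
```

```text
(no output)
```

View pics/crop2.png

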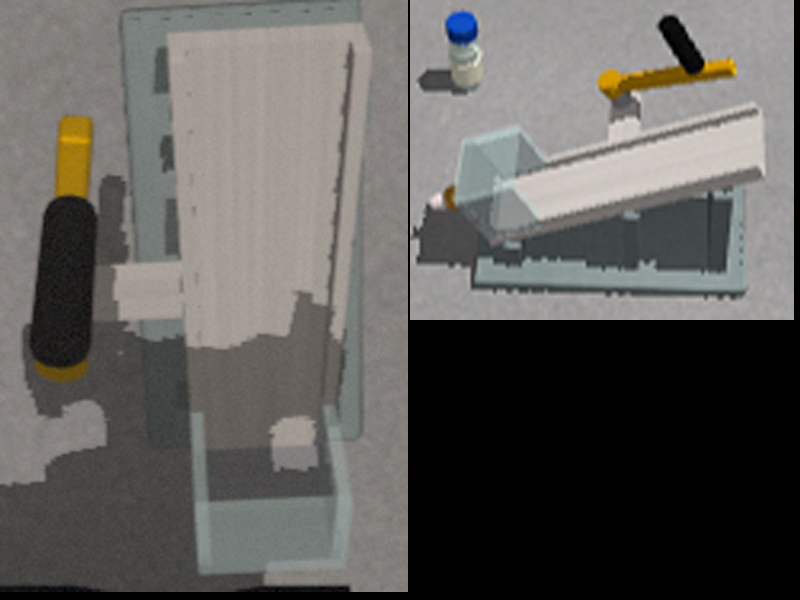

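Crop: cover upper edge in the left (wrist) crop runs (200,497)–(348,492). In the scene crop it runs (520,128)–(508,178). The knob top is at wrist (62,343) and scene (670,24), the bar tip at wrist (75,122) and scene (735,68), and the far rail's upper end at wrist (168,40) and scene (757,104).

```bash
cat >> h.py <<'E'
def bedpose(o,h):
    # heading h: angle of horizontal upslope dir from +y toward -x
    u=np.array([-np.sin(h),np.cos(h),0]);t=np.radians(25)
    x=np.cos(t)*u+np.array([0,0,np.sin(t)]);z=-np.sin(t)*u+np.array([0,0,np.cos(t)])
    M=np.eye(4);M[:3,:3]=np.c_[x,np.cross(z,x),z];M[:3,3]=o;return M
E
python3 - <<'E'
from h import *
from scipy.optimize import least_squares
w=np.load('w1.npy');W=cam('wrist',{'ee_pos':w[:3],'orientation':w[3:]});S=cam('scene');Tp=cam('top')
wp=lambda u,v:np.array([250+u/2.55,180+v/2.55]);sp=lambda u,v:np.array([245+u/3.2-410/3.2,215+v/3.2])
tp=lambda u,v:np.array([270+u/3.8,180+v/3.8])
P={'cover':(wp(274,494),sp(514,153)),'knob':(wp(62,343),sp(670,24)),'tip':(wp(75,122),sp(735,68)),'farUp':(wp(168,40),sp(757,104))}
for n,(a,b) in P.items():
    p,e=tri([ray(*W,a),ray(*S,b)]);print(n,p.round(4),np.round(e,4))
# fit: origin, heading, latch angle, from point correspondences
def pts(v):
    M=bedpose(v[:3],v[3]);L=v[4];f=lambda x,y,z:(M@[x,y,z,1])[:3]
    lx=lambda r:(.1+r*np.cos(L),.072-r*np.sin(L))
    return {'cover':f(.04,0,.051),'knob':f(*lx(.072),.078),'tip':f(*lx(.1),.024),'farUp':f(.21,.029,.008)}
def res(v):
    q=pts(v);r=[]
    for n,(a,b) in P.items(): r+=[*(proj(*W,q[n])-a),*(proj(*S,q[n])-b)]
    return np.array(r)
r=least_squares(res,[.6,-.11,.03,.1,.1],loss='soft_l1');print(r.x.round(4));print(r.fun.round(1) if 0 else res(r.x).round(1))
np.save('bed.npy',r.x)
E
```

```text
cover [ 0.6044 -0.0735  0.0989] [0.0024 0.0024]
knob [0.5262 0.0219 0.1798] [0.0004 0.0004]
tip [0.5204 0.0703 0.1385] [0.0003 0.0003]
farUp [0.5437 0.0934 0.1293] [0.0021 0.0021]
[ 0.608  -0.0856  0.0359  0.1899  0.1607]
[ 0.1  0.5  1.6  1.1 -0.3 -2.6  0.3  0.1  0.5  0.2  0.1 -0.8 -0.1  4.7
  0.5 -0.3]
```

Request:
{"name": "step_arm", "arguments": {"steps": [-43,-1,0,0,1,-43,-1,0,0,1,-43,-1,0,0,1,-43,-1,5,0,1,-43,-1,10,0,1,-43,-1,20,0,1,-43,0,20,0,1,-43,0,20,0,1,0,0,0,0,1,0,0,0,0,1]}}

```text
t: 3.5
ee_pos: [0.5875, -0.2702, 0.2043]
orientation: [-2.069, -2.361, 0.0]
ft_force: [0.3, 0.9, -0.4]
finger_gap: 0.0854
gripper_force: 0.0
```

```bash
python3 - <<'E'
from h import *
w=np.load('w1.npy');W=cam('wrist',{'ee_pos':w[:3],'orientation':w[3:]});b=np.load('bed.npy');M=bedpose(b[:3],b[3])
for uv in ((172,60),(190,400),(370,60),(340,400)):
    o,d=ray(*W,(250+uv[0]/2.55,180+uv[1]/2.55));I=np.linalg.inv(M);o=(I@np.append(o,1))[:3];d=I[:3,:3]@d
    print('rail',((o+d*(.008-o[2])/d[2])*1e3).round(1))
s=get_state();print(s['ee_pos'])
im=grab_frame('wrist');save('w2',im);np.save('w2.npy',np.r_[s['ee_pos'],s['orientation']])
W=cam('wrist',s);hsv=cv2.cvtColor(im,cv2.COLOR_RGB2HSV)
m=cv2.inRange(hsv,(105,100,40),(128,255,255))
for c in cv2.findContours(m,0,2)[0]:
    if cv2.contourArea(c)>300: r=cv2.minAreaRect(c);print(r,onz(*W,r[0],.044).round(4),[onz(*W,p,.044).round(3) for p in cv2.boxPoints(r)])
E
```

```text
rail [207.1  27.9   8. ]
rail [40.6 29.3  8. ]
rail [203.  -29.8   8. ]
rail [ 35.3 -31.3   8. ]
[ 0.58754689 -0.27017388  0.20431767]
((317.29766845703125, 224.76263427734375), (61.26616287231445, 54.91459274291992), 41.423667907714844) [ 0.5873 -0.2691  0.044 ] [array([ 0.555, -0.274,  0.044]), array([ 0.579, -0.238,  0.044]), array([ 0.619, -0.265,  0.044]), array([ 0.596, -0.302,  0.044])]
((142.41893005371094, 44.01350784301758), (52.5439338684082, 39.756690979003906), 35.53767776489258) [ 0.4505 -0.1579  0.044 ] [array([ 0.428, -0.161,  0.044]), array([ 0.444, -0.139,  0.044]), array([ 0.473, -0.154,  0.044]), array([ 0.458, -0.177,  0.044])]
```

View pics/w2.png

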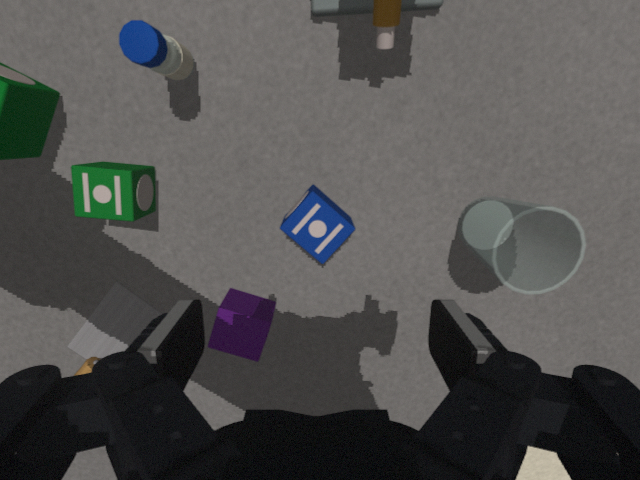

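Wrist view: blue cassette centre dot (317,229), mesh end face on its upper-left, bars parallel to the ends. Purple (242,325) is near one finger, so I'll use a partial opening. Small green is at (102,194) with its mesh end on the right.

```bash
cat >> h.py <<'E'
def cassette(im,W,c,rad=45,z=.044):
    "dot centre and bar direction (cassette y) on the top plane"
    hsv=cv2.cvtColor(im,cv2.COLOR_RGB2HSV);m=cv2.inRange(hsv,(0,0,125),(180,90,255))
    out=[]
    for k in cv2.findContours(m,0,2)[0]:
        a=cv2.contourArea(k)
        if a<40: continue
        (x,y),(w,h),an=r=cv2.minAreaRect(k)
        if np.hypot(x-c[0],y-c[1])>rad: continue
        b=cv2.boxPoints(r);e=sorted(((b[i],b[(i+1)%4]) for i in range(4)),key=lambda t:-np.linalg.norm(t[0]-t[1]))[0]
        d=onz(*W,e[1],z)-onz(*W,e[0],z)
        out.append((np.round((x,y)),round(a),round(max(w,h)/min(w,h),1),onz(*W,(x,y),z).round(4),round(np.degrees(np.arctan2(d[1],d[0]))%180,1)))
    return out
E
python3 - <<'E'
from h import *
w=np.load('w2.npy');W=cam('wrist',{'ee_pos':w[:3],'orientation':w[3:]})
im=cv2.imread('pics/w2.png')[:,:,::-1].copy();s=get_state()
for c in ((317,229),(102,194)):
    for o in cassette(im,W,c): print(o)
Rt=R.from_rotvec(s['orientation']).as_matrix();print('tool y ang',np.degrees(np.arctan2(Rt[1,1],Rt[0,1])),s['ee_pos'])
E
```

```text
(array([329., 238.]), 179, 6.7, array([ 0.5976, -0.2787,  0.044 ]), np.float64(56.4))
(array([317., 228.]), 239, 1.1, array([ 0.5875, -0.2721,  0.044 ]), np.float64(7.6))
(array([306., 219.]), 183, 6.9, array([ 0.5777, -0.2654,  0.044 ]), np.float64(56.2))
(array([101., 194.]), 251, 1.1, array([ 0.4203, -0.2667,  0.044 ]), np.float64(159.2))
(array([117., 195.]), 188, 6.4, array([ 0.4323, -0.2661,  0.044 ]), np.float64(92.3))
(array([ 86., 192.]), 188, 6.5, array([ 0.4084, -0.2669,  0.044 ]), np.float64(92.6))
tool y ang 7.683608597271696 [ 0.58836868 -0.26889205  0.2050249 ]
```

Request:
{"name": "step_arm", "arguments": {"steps": [-3,-1,20,-8.1,0.64,0,0,20,-8.1,0.64,0,0,20,-8.1,0.64,0,0,20,-8.1,0.64,0,0,20,-8.1,0.64,0,0,20,-8.1,0.64,0,0,20,0,0.64,0,0,20,0,0.64,0,0,18,0,0.64,0,0,0,0,0.64]}}

```text
t: 4.55
ee_pos: [0.5868, -0.2712, 0.0254]
orientation: [-0.909, -3.004, -0.002]
ft_force: [0.4, 0.9, 0.8]
finger_gap: 0.0547
gripper_force: 0.0
```

Request:
{"name": "step_arm", "arguments": {"steps": [0,0,0,0,0.3,0,0,0,0,0.3,0,0,0,0,0.3,0,0,0,0,0.3]}}

```text
t: 4.95
ee_pos: [0.5879, -0.2742, 0.0282]
orientation: [0.914, 3.004, 0.0]
ft_force: [0.3, -0.3, 2.2]
finger_gap: 0.039
gripper_force: 61.5
```

```bash
cat >> h.py <<'E'
def bed():
    b=np.load('bed.npy');M=bedpose(b[:3],b[3]);M[:3,3]-=.001*M[:3,1];return M
def tooldelta(s,p):
    Rt=R.from_rotvec(s['orientation']).as_matrix();print('tool d mm',((Rt.T@(p-s['ee_pos']))*1e3).round(1),'tool y ang',np.degrees(np.arctan2(Rt[1,1],Rt[0,1])).round(2),'ee',s['ee_pos'].round(4),'F',s['ft_force'].round(1),s['finger_gap'].round(4))
E
python3 - <<'E'
from h import *
s=get_state();M=bed()
for x in (.075,.13):
    p=(M@[x,0,.032,1])[:3];p[2]-=.005;print(x,'flat tcp',p.round(4));tooldelta(s,p)
print('heading',np.degrees(np.load('bed.npy')[3]))
# direct shift expressed in tool axes at yaw aligned with the bed
a=np.radians(10.9);tx=np.array([-np.sin(a),np.cos(a),0]);ty=np.array([np.cos(a),np.sin(a),0])
p=(M@[.075,0,.032,1])[:3];d=p-s['ee_pos'];print(d@tx,d@ty)
E
```

```text
0.075 flat tcp [ 0.5987 -0.032   0.0916]Traceback (most recent call last):
  File "<stdin>", line 4, in <module>
  File "h.py", line 44, in tooldelta
    Rt=R.from_rotvec(s['orientation']).as_matrix();print('tool d mm',((Rt.T@(p-s['ee_pos']))*1e3).round(1),'tool y ang',np.degrees(np.arctan2(Rt[1,1],Rt[0,1])).round(2),'ee',s['ee_pos'].round(4),'F',s['ft_force'].round(1),s['finger_gap'].round(4))
                                                                                                                                                                                                                              ^^^^^^^^^^^^^^^^^^^^^
AttributeError: 'float' object has no attribute 'round'
```

```bash
sed -i "s/s\['finger_gap'\].round(4)/round(s['finger_gap'],4)/" h.py
```

Request:
{"name": "step_arm", "arguments": {"steps": [0,0,-20,0,0.3,0,0,-30,0,0.3,0,0,-30,7.6,0.3,0,0,-30,7.6,0.3,0,0,-30,7.6,0.3,0,0,-3,7.6,0.3,0,0,0,7.6,0.3,0,0,0,7.4,0.3,39,9,0,0,0.3,39,9,0,0,0.3,39,9,0,0,0.3,39,9,0,0,0.3]}}

```text
t: 6.15
ee_pos: [0.5935, -0.1126, 0.1705]
orientation: [2.004, 2.42, 0.001]
ft_force: [1.1, 0.4, -2.1]
finger_gap: 0.0395
gripper_force: 61.2
```

Request:
{"name": "step_arm", "arguments": {"steps": [39,10,0,0,0.3,39,10,0,0,0.3,0,0,0,0,0.3,0,0,0,0,0.3]}}

```text
t: 6.55
ee_pos: [0.5987, -0.0325, 0.1704]
orientation: [2.0, 2.423, 0.0]
ft_force: [0.4, -1.0, -1.5]
finger_gap: 0.0396
gripper_force: 61.2
```

```bash
python3 - <<'E'
from h import *
s=get_state();M=bed()
p=(M@[.075,0,.032,1])[:3];p[2]-=.005;tooldelta(s,p)
im=grab_frame('wrist');save('w3',im);np.save('w3.npy',np.r_[s['ee_pos'],s['orientation']])
W=cam('wrist',s)
for n,q in (('railL',[.15,.029,.008]),('railR',[.15,-.029,.008]),('upL',[.21,.029,.008]),('upR',[.21,-.029,.008]),('inL',[.15,.024,.008]),('inR',[.15,-.024,.008])): 
    u=proj(*W,(M@[*q,1])[:3]);print(n,u.round(1))
sc=grab_frame('scene')
o=np.zeros((600,800,3),np.uint8);o[:480,:400]=im[:,120:520];b=cv2.resize(sc[180:310,240:370],None,fx=3,fy=3);o[:390,405:795]=b
save('v3',o)
E
```

```text
tool d mm [ 0.5  0.  78.9] tool y ang 10.93 ee [ 0.5987 -0.0325  0.1704] F [ 0.4 -1.  -1.5] 0.0396
railL [257.5 113.2]
railR [378.1 113.2]
upL [241.5 -42.2]
upR [395.  -42.2]
inL [267.8 113.2]
inR [367.7 113.2]
```

View pics/v3.png

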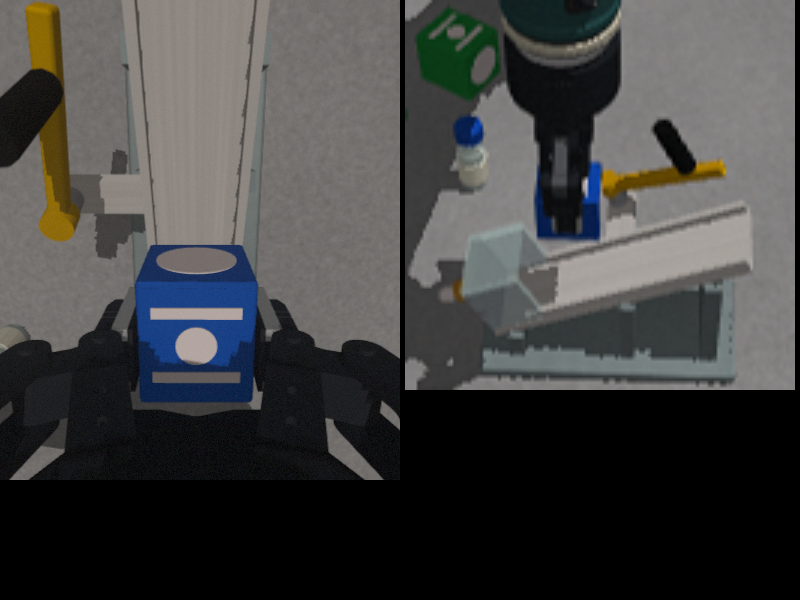

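Held blue is centred over the channel (block 137–257, rails 137–261 at their row) and aligned. Lowering it.

Request:
{"name": "step_arm", "arguments": {"steps": [0,0,20,0,0.3,0,0,20,0,0.3,0,0,15,0,0.3,0,0,8,0,0.3,0,0,3,0,0.3,0,0,3,0,0.3,0,0,2,0,0.3,0,0,0,0,0.3,0,0,0,0,0.3]}}

```text
t: 7.55
ee_pos: [0.5996, -0.0362, 0.1031]
orientation: [2.004, 2.417, 0.002]
ft_force: [-8.0, -2.6, 20.3]
finger_gap: 0.0391
gripper_force: 64.2
```

Request:
{"name": "step_arm", "arguments": {"steps": [0,0,2,0,0.3,0,0,1,0,0.3,0,0,1,0,0.3,0,0,0,0,0.3]}}

```text
t: 7.95
ee_pos: [0.6009, -0.0379, 0.1012]
orientation: [2.003, 2.413, 0.004]
ft_force: [-9.3, -5.5, 32.4]
finger_gap: 0.0395
gripper_force: 66.8
```

Request:
{"name": "step_arm", "arguments": {"steps": [0,-1,2,0,0.3,0,-1,2,0,0.3,0,0,1,0,0.3,0,0,0,0,0.3]}}

```text
t: 8.35
ee_pos: [0.6012, -0.0404, 0.0979]
orientation: [2.001, 2.408, 0.007]
ft_force: [-8.0, -9.3, 38.1]
finger_gap: 0.0389
gripper_force: 70.3
```

```bash
cat >> h.py <<'E'
def comp(n):
    s=get_state();im=grab_frame('wrist');sc=grab_frame('scene')
    np.save(n+'.npy',np.r_[s['ee_pos'],s['orientation']]);np.save(n+'_w.npy',im);np.save(n+'_s.npy',sc)
    o=np.zeros((600,800,3),np.uint8);o[:480,:400]=im[:,120:520];o[:390,405:795]=cv2.resize(sc[180:310,240:370],None,fx=3,fy=3,interpolation=cv2.INTER_CUBIC);save(n,o)
    return s,im,sc
E
python3 - <<'E'
from h import *
s,_,_=comp('v4');M=bed();tooldelta(s,(M@[.075,0,.032,1])[:3]-[0,0,.005]);g=s['ee_pos']+[0,0,.005];print((np.linalg.inv(M)@np.append(g,1)*1e3).round(1))
E
```

```text
tool d mm [ 8.7 -1.   6.3] tool y ang 10.53 ee [ 0.6012 -0.0404  0.0979] F [-8.  -9.3 38.1] 0.0389
[ 6.98e+01 -9.00e-01  4.14e+01  1.00e+03]
```

View pics/v4.png

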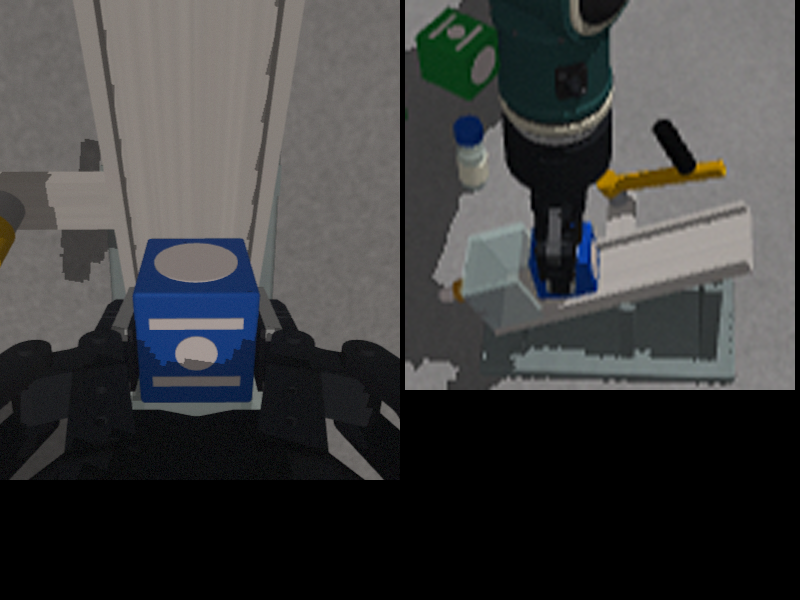

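The blue block has pivoted about 9° of the 25°. I'll lift slightly, go back upslope, and press while dragging downslope, so that floor friction helps tip it.

Request:
{"name": "step_arm", "arguments": {"steps": [0,1,-8,0,0.3,12,0,-8,0,0.3,12,0,-7,0,0.3,12,0,-7,0,0.3,0,0,0,0,0.3,0,0,3,0,0.3,-4,0,4,0,0.3,-4,0,4,0,0.3,-4,0,4,0,0.3,-4,0,4,0,0.3,0,0,0,0,0.3]}}

```text
t: 9.55
ee_pos: [0.5972, -0.0154, 0.1038]
orientation: [2.002, 2.415, 0.007]
ft_force: [1.0, 0.0, 13.5]
finger_gap: 0.0394
gripper_force: 73.5
```

```bash
cat >> h.py <<'E'
def gb():
    s=get_state();M=bed();print(s['t'],'grasp in bed mm',((np.linalg.inv(M)@np.append(s['ee_pos']+[0,0,.005],1))[:3]*1e3).round(1),'F',s['ft_force'].round(1),round(s['finger_gap'],4));return s
E
python3 -c "
from h import *
gb()"
```

```text
9.55 grasp in bed mm [95.2 -1.7 36.1] F [ 1.   0.  13.5] 0.0394
```

Request:
{"name": "step_arm", "arguments": {"steps": [-4,0,4,0,0.3,-4,0,4,0,0.3,-3,0,3,0,0.3,0,0,0,0,0.3]}}

```text
t: 9.95
ee_pos: [0.6007, -0.026, 0.0978]
orientation: [2.0, 2.416, 0.013]
ft_force: [-8.2, 1.5, 48.8]
finger_gap: 0.0396
gripper_force: 78.4
```

```bash
python3 -c "
from h import *
gb()
s,im,sc=comp('v5')
W=cam('wrist',s)
def ratio(im):
    m=cv2.inRange(cv2.cvtColor(im,cv2.COLOR_RGB2HSV),(105,100,40),(128,255,255));k=m[:,280:360].sum(1)>0
    return m
# end-face mesh ellipse & bars rows along centre column
for n in ('v4','v5'):
    im=np.load(n+'_w.npy');h=cv2.cvtColor(im,cv2.COLOR_RGB2HSV);col=(cv2.inRange(h,(0,0,110),(180,90,255))[:,316]>0).astype(int);d=np.flatnonzero(np.diff(col));print(n,d)
"
```

```text
9.95 grasp in bed mm [82.6 -3.1 35.4] F [-8.2  1.5 48.8] 0.0396
v4 [238 242 282 317 329 335 359]
v5 [224 233 298 334 343 347 364]
```

```bash
cat >> h.py <<'E'
def rows(w,t,hg=.033):
    "predicted rows: mesh centre, mesh top/bottom (r=16), top/end edge for block tilted t deg in grip"
    s={'ee_pos':w[:3],'orientation':w[3:]};W=cam('wrist',s);Rt=R.from_rotvec(w[3:]).as_matrix()
    B=Rt@R.from_euler('y',-t,degrees=True).as_matrix()@np.diag([1.,-1,-1]) # block x along tool x, z up
    g=w[:3]-.005*Rt[:,2]
    f=lambda x,z:proj(*W,g+B@np.array([x,0,z-hg]))[1]
    return [round(f(*p),1) for p in ((.023,.022),(.023,0),(.023,.044),(.012,.044),(0,.044))]
E
python3 -c "
from h import *
for n in ('w3','v4','v5'):
    w=np.load(n+'.npy')
    for t in (-25,-10,0,10,18,25): print(n,t,rows(w,t))
im=np.load('v5_w.npy');h=cv2.cvtColor(im,cv2.COLOR_RGB2HSV);c=(cv2.inRange(h,(105,100,40),(128,255,255))[:,322]>0).astype(int);print(np.flatnonzero(np.diff(c)))
"
```

```text
w3 -25 [np.float64(265.0), np.float64(225.3), np.float64(316.4), np.float64(338.1), np.float64(359.1)]
w3 -10 [np.float64(261.4), np.float64(235.8), np.float64(295.8), np.float64(324.5), np.float64(353.4)]
w3 0 [np.float64(261.8), np.float64(245.2), np.float64(284.2), np.float64(315.8), np.float64(348.6)]
w3 10 [np.float64(264.1), np.float64(256.2), np.float64(274.9), np.float64(307.9), np.float64(343.2)]
w3 18 [np.float64(267.3), np.float64(265.9), np.float64(269.2), np.float64(302.3), np.float64(338.6)]
w3 25 [np.float64(270.9), np.float64(274.9), np.float64(265.5), np.float64(298.0), np.float64(334.5)]
v4 -25 [np.float64(265.0), np.float64(225.3), np.float64(316.4), np.float64(338.1), np.float64(359.1)]
v4 -10 [np.float64(261.4), np.float64(235.8), np.float64(295.8), np.float64(324.5), np.float64(353.4)]
v4 0 [np.float64(261.8), np.float64(245.2), np.float64(284.2), np.float64(315.8), np.float64(348.6)]
v4 10 [np.float64(264.1), np.float64(256.2), np.float64(274.9), np.float64(307.9), np.float64(343.2)]
v4 18 [np.float64(267.3), np.float64(265.9), np.float64(269.2), np.float64(302.3), np.float64(338.6)]
v4 25 [np.float64(270.9), np.float64(274.9), np.float64(265.5), np.float64(298.0), np.float64(334.5)]
v5 -25 [np.float64(265.0), np.float64(225.3), np.float64(316.4), np.float64(338.1), np.float64(359.1)]
v5 -10 [np.float64(261.4), np.float64(235.8), np.float64(295.8), np.float64(324.5), np.float64(353.4)]
v5 0 [np.float64(261.8), np.float64(245.2), np.float64(284.2), np.float64(315.8), np.float64(348.6)]
v5 10 [np.float64(264.1), np.float64(256.2), np.float64(274.9), np.float64(307.9), np.float64(343.2)]
v5 18 [np.float64(267.3), np.float64(265.9), np.float64(269.2), np.float64(302.3), np.float64(338.6)]
v5 25 [np.float64(270.9), np.float64(274.9), np.float64(265.5), np.float64(298.0), np.float64(334.5)]
[225 234 297 334 344 348 372 375 383 392]
```

The block measures as tilted 25° in the grip: edge rows 225 and 339 match the prediction of 225.3 and 338.1. It lies flat, so I'll ease off, open and lift.

Request:
{"name": "step_arm", "arguments": {"steps": [0,0,-4,0,0.3,0,0,-4,0,0.3,0,0,0,0,0.3,0,0,0,0,0.3]}}

```text
t: 10.45
ee_pos: [0.5961, -0.0255, 0.0986]
orientation: [2.004, 2.42, -0.0]
ft_force: [-2.3, -1.5, 9.6]
finger_gap: 0.0391
gripper_force: 73.7
```

```bash
python3 -c "
from h import *
s=gb()
im=grab_frame('wrist');h=cv2.cvtColor(im,cv2.COLOR_RGB2HSV);c=(cv2.inRange(h,(105,100,40),(128,255,255))[:,322]>0).astype(int);print(np.flatnonzero(np.diff(c)))
"
```

```text
10.45 grasp in bed mm [84.2  1.3 35.5] F [-2.3 -1.5  9.6] 0.0391
[225 234 297 333 343 347 371 375 383 392]
```

Request:
{"name": "step_arm", "arguments": {"steps": [0,0,0,0,0.6,0,0,0,0,0.6,0,0,0,0,0.6,0,0,-10,0,0.6,0,0,-20,0,0.6,0,0,-25,0,0.6,0,0,-25,0,0.6,0,0,-25,0,0.6,0,0,0,0,0.6]}}

```text
t: 11.4
ee_pos: [0.5982, -0.0255, 0.2073]
orientation: [2.0, 2.416, 0.008]
ft_force: [0.0, -0.0, -0.3]
finger_gap: 0.051
gripper_force: 0.0
```

```bash
python3 -c "
from h import *
s=gb();im=grab_frame('wrist');W=cam('wrist',s);M=bed();np.save('r1_w.npy',im);np.save('r1.npy',np.r_[s['ee_pos'],s['orientation']])
h=cv2.cvtColor(im,cv2.COLOR_RGB2HSV);m=cv2.inRange(h,(105,100,40),(128,255,255));k=max(cv2.findContours(m,0,2)[0],key=cv2.contourArea);print(cv2.minAreaRect(k))
# compare dot with prediction on top plane bed z=.044+.0025
mm=cv2.inRange(h,(0,0,110),(180,90,255))
I=np.linalg.inv(M)
for c in cv2.findContours(mm,0,2)[0]:
    r=cv2.minAreaRect(c);
    if cv2.contourArea(c)>40 and cv2.pointPolygonTest(cv2.convexHull(k),r[0],False)>0:
        o,d=ray(*W,r[0]);o=(I@np.append(o,1))[:3];d=I[:3,:3]@d;print(r,((o+d*(.0465-o[2])/d[2])*1e3).round(1))
"
```

```text
11.4 grasp in bed mm [129.7  -0.7 134.2] F [ 0.  -0.  -0.3] 0.051
((311.0, 235.0), (94.0, 68.0), 90.0)
((311.0, 271.5), (5.0, 48.0), 90.0) [72.   2.6 46.5]
((311.0, 257.5), (17.0, 22.0), 90.0) [84.2  2.5 46.5]
((310.5, 242.5), (5.0, 51.0), 90.0) [96.4  2.7 46.5]
((310.5, 206.0), (28.0, 49.0), 90.0) [122.9   2.5  46.5]
((319.5, 214.5), (429.0, 639.0), 90.0) [117.1  -2.5  46.5]
```

Request:
{"name": "step_arm", "arguments": {"steps": [-29,-31,0,0,0.64,-29,-31,0,0,0.64,-29,-31,0,0,0.64,-29,-31,0,-8.2,0.64,0,0,0,-8.2,0.64,0,0,0,-8.2,0.64,0,0,0,-8.2,0.64,0,0,0,-8.2,0.64,0,0,0,-8.2,0.64,0,0,0,-8.2,0.64,0,0,0,-8.2,0.64,0,0,0,-8.2,0.64]}}

```text
t: 12.65
ee_pos: [0.4952, -0.162, 0.2024]
orientation: [-0.14, -3.137, -0.0]
ft_force: [0.4, -0.9, -0.1]
finger_gap: 0.0549
gripper_force: 0.0
```

Request:
{"name": "step_arm", "arguments": {"steps": [16,-28,0,0,0.64,16,-28,0,0,0.64,16,-28,0,0,0.64,16,-28,0,0,0.64,0,0,0,-7.8,0.64,0,0,0,0,0.64,0,0,0,0,0.64]}}

```text
t: 13.35
ee_pos: [0.4215, -0.2671, 0.2028]
orientation: [0.061, -3.14, -0.001]
ft_force: [-0.6, -1.2, -0.1]
finger_gap: 0.0548
gripper_force: 0.0
```

```bash
python3 -c "
from h import *
s=get_state();im=grab_frame('wrist');W=cam('wrist',s);save('g1',im)
u=proj(*W,np.array([.4203,-.2667,.044]));print(u)
for o in cassette(im,W,u): print(o)
tooldelta(s,np.array([.4203,-.2667,.027]))
h=cv2.cvtColor(im,cv2.COLOR_RGB2HSV);m=cv2.inRange(h,(55,100,40),(80,255,255))
for c in cv2.findContours(m,0,2)[0]:
    if cv2.contourArea(c)>200: r=cv2.minAreaRect(c);print(np.round(r[0]),np.round(r[1]),onz(*W,r[0],.044).round(3))
"
```

```text
[315.85420696 225.33708479]
(array([316., 240.]), 180, 7.8, array([ 0.4317, -0.2665,  0.044 ]), np.float64(92.2))
(array([315., 224.]), 240, 1.1, array([ 0.4197, -0.2674,  0.044 ]), np.float64(92.2))
(array([316., 210.]), 174, 7.8, array([ 0.4078, -0.2675,  0.044 ]), np.float64(92.2))
tool d mm [  1.    0.3 175.8] tool y ang 92.24 ee [ 0.4215 -0.2671  0.2028] F [-0.6 -1.2 -0.1] 0.0548
[316. 220.] [63. 51.] [ 0.416 -0.267  0.044]
[393. 105.] [86. 82.] [ 0.33  -0.215  0.044]
```

Request:
{"name": "step_arm", "arguments": {"steps": [1.5,0,30,0,0.64,0,0,40,0,0.64,0,0,40,0,0.64,0,0,30,0,0.64,0,0,20,0,0.64,0,0,15,0,0.64,0,0,0,0,0.64,0,0,0,0,0.3,0,0,0,0,0.3,0,0,0,0,0.3,0,0,0,0,0.3]}}

```text
t: 14.5
ee_pos: [0.4205, -0.2677, 0.0289]
orientation: [-0.065, 3.14, -0.001]
ft_force: [-0.8, 0.2, -1.4]
finger_gap: 0.039
gripper_force: 60.4
```

Request:
{"name": "step_arm", "arguments": {"steps": [0,0,-30,0,0.3,0,0,-36,8.1,0.3,0,0,-36,8.1,0.3,0,0,-36,8.1,0.3,0,0,-36,8.1,0.3,0,0,-36,8.1,0.3,0,0,0,8.1,0.3,0,0,0,8.1,0.3,0,0,0,8.2,0.3,0,0,0,8.2,0.3,0,0,0,8.2,0.3,0,0,0,0,0.3]}}

```text
t: 15.7
ee_pos: [0.4199, -0.2675, 0.2384]
orientation: [1.997, 2.425, 0.0]
ft_force: [-0.0, 0.1, -0.7]
finger_gap: 0.039
gripper_force: 60.7
```

Request:
{"name": "step_arm", "arguments": {"steps": [34,27,0,0,0.3,35,28,0,0,0.3,34,27,0,0,0.3,35,28,0,0,0.3,34,27,0,0,0.3,35,28,0,0,0.3,34,27,0,0,0.3,35,28,0,0,0.3,0,0,20,0,0.3,0,0,20,0,0.3,0,0,0,0,0.3,0,0,0,0,0.3]}}

```text
t: 16.9
ee_pos: [0.5829, 0.045, 0.1986]
orientation: [-1.995, -2.427, 0.0]
ft_force: [0.3, -0.6, -0.7]
finger_gap: 0.0389
gripper_force: 60.8
```

```bash
python3 -c "
from h import *
s=gb();M=bed();tooldelta(s,(M@[.172,0,.05,1])[:3]-[0,0,.005])"
```

```text
16.9 grasp in bed mm [191.4   0.9  95.8] F [ 0.3 -0.6 -0.7] 0.0389
tool d mm [ 1.7  1.  49.7] tool y ang 11.14 ee [0.5829 0.045  0.1986] F [ 0.3 -0.6 -0.7] 0.0389
```

Request:
{"name": "step_arm", "arguments": {"steps": [2,1,20,0,0.3,0,0,20,0,0.3,0,0,12,0,0.3,0,0,4,0,0.3,-4,0,4,0,0.3,-4,0,4,0,0.3,-4,0,4,0,0.3,-4,0,4,0,0.3,0,0,0,0,0.3]}}

```text
t: 17.8
ee_pos: [0.5899, 0.0311, 0.1309]
orientation: [1.996, 2.421, 0.01]
ft_force: [-2.0, -0.4, 18.5]
finger_gap: 0.0394
gripper_force: 68.4
```

```bash
python3 -c "
from h import *
gb()"
```

```text
17.8 grasp in bed mm [149.3  -3.3  40.8] F [-2.  -0.4 18.5] 0.0394
```

Request:
{"name": "step_arm", "arguments": {"steps": [-4,-2,4,0,0.3,-3,-1,4,0,0.3,-3,0,3,0,0.3,0,0,0,0,0.3]}}

```text
t: 18.2
ee_pos: [0.5912, 0.0206, 0.1209]
orientation: [1.993, 2.418, 0.014]
ft_force: [1.6, -0.6, 19.2]
finger_gap: 0.0391
gripper_force: 73.6
```

```bash
cat >> h.py <<'E'
def grows():
    im=grab_frame('wrist');h=cv2.cvtColor(im,cv2.COLOR_RGB2HSV);c=(cv2.inRange(h,(50,100,30),(85,255,255))[:,322]>0).astype(int);print('rows (flat: 225..; bar 338)',np.flatnonzero(np.diff(c)));return im
E
python3 -c "
from h import *
gb();grows()"
```

```text
18.2 grasp in bed mm [135.4  -2.5  36.2] F [ 1.6 -0.6 19.2] 0.0391
rows (flat: 225..; bar 338) [224 232 295 332 341 345 370 373 381 391]
```

Request:
{"name": "step_arm", "arguments": {"steps": [-4,-1,2.5,0,0.3,-4,0,2,0,0.3,-4,0,1.9,0,0.3,-4,0,1.9,0,0.3,-4,0,1.9,0,0.3,-4,0,1.9,0,0.3,-4,0,1.9,0,0.3,-4,0,1.9,0,0.3,0,0,0,0,0.3]}}

```text
t: 19.15
ee_pos: [0.5966, -0.0117, 0.1057]
orientation: [1.993, 2.417, 0.014]
ft_force: [0.8, -2.1, 23.7]
finger_gap: 0.0391
gripper_force: 74.2
```

```bash
python3 -c "
from h import *
gb();grows()"
```

```text
19.15 grasp in bed mm [99.4 -1.8 36.2] F [ 0.8 -2.1 23.7] 0.0391
rows (flat: 225..; bar 338) [224 232 295 332 341 345 370 373 381 391]
```

Request:
{"name": "step_arm", "arguments": {"steps": [-4,0,1.9,0,0.3,-4,0,1.9,0,0.3,-4,0,1.9,0,0.3,-4,0,1.9,0,0.3,-4,0,1.9,0,0.3,-4,0,1.9,0,0.3,0,0,0,0,0.3]}}

```text
t: 19.9
ee_pos: [0.6012, -0.0355, 0.0944]
orientation: [1.992, 2.417, 0.014]
ft_force: [0.6, -1.9, 24.0]
finger_gap: 0.0389
gripper_force: 74.2
```

```bash
python3 -c "
from h import *
gb()"
```

```text
19.9 grasp in bed mm [72.6 -1.8 36.2] F [ 0.6 -1.9 24. ] 0.0389
```

Request:
{"name": "step_arm", "arguments": {"steps": [-2,0,0.9,0,0.3,-2,0,0.9,0,0.3,-2,0,0.9,0,0.3,0,0,0,0,0.3]}}

```text
t: 20.3
ee_pos: [0.6023, -0.0408, 0.0918]
orientation: [1.992, 2.418, 0.014]
ft_force: [0.4, -1.2, 25.0]
finger_gap: 0.0393
gripper_force: 74.4
```

```bash
python3 -c "
from h import *
gb()"
```

```text
20.3 grasp in bed mm [66.7 -1.9 36.2] F [ 0.4 -1.2 25. ] 0.0393
```

Request:
{"name": "step_arm", "arguments": {"steps": [-2,0,0.9,0,0.3,-1,0,0.5,0,0.3,-1,0,0.5,0,0.3,0,0,0,0,0.3]}}

```text
t: 20.7
ee_pos: [0.6026, -0.0416, 0.0913]
orientation: [1.993, 2.423, 0.018]
ft_force: [-6.1, 5.4, 39.8]
finger_gap: 0.0393
gripper_force: 76.3
```

```bash
python3 -c "
from h import *
gb()"
```

```text
20.7 grasp in bed mm [65.7 -2.  36.1] F [-6.1  5.4 39.8] 0.0393
```

```bash
python3 -c "
from h import *
s,im,sc=comp('v6')
o=np.zeros((600,800,3),np.uint8);o[:480,:320]=im[:,160:480];o[:500,325:800]=cv2.resize(sc[205:305,250:345],None,fx=5,fy=5,interpolation=cv2.INTER_CUBIC);save('v6b',o)"
```

```text
(no output)
```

View pics/v6b.png

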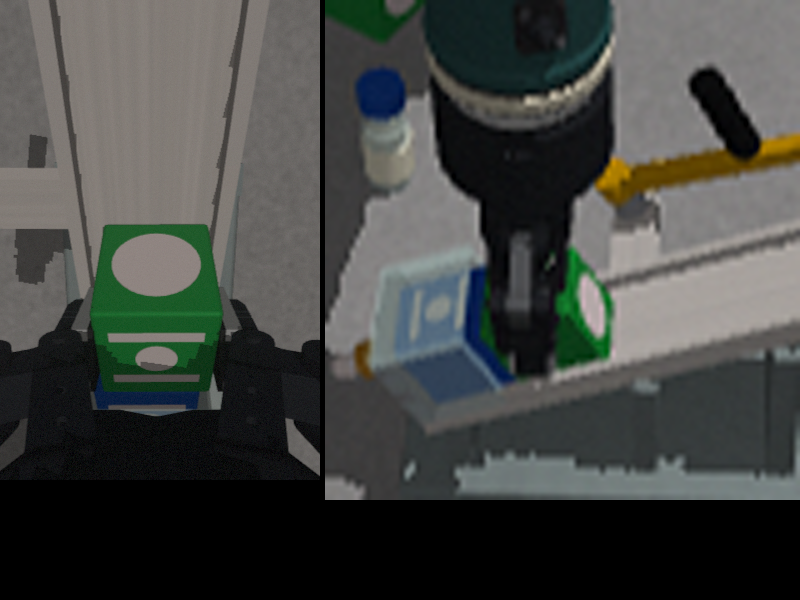

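The blue cassette is under the cover with only a narrow strip proud of the edge, and green is flat behind it and touching. One firmer push should confirm the stop, then I'll ease off.

Request:
{"name": "step_arm", "arguments": {"steps": [-2,0,0,0,0.3,-2,0,0,0,0.3,0,0,0,0,0.3,0,0,0,0,0.3]}}

```text
t: 21.2
ee_pos: [0.6027, -0.0416, 0.0912]
orientation: [-1.992, -2.428, -0.022]
ft_force: [-9.1, 13.6, 43.9]
finger_gap: 0.0389
gripper_force: 76.7
```

```bash
python3 -c "
from h import *
gb()"
```

```text
21.2 grasp in bed mm [65.6 -2.1 36. ] F [-9.1 13.6 43.9] 0.0389
```

Request:
{"name": "step_arm", "arguments": {"steps": [1,0,-2,0,0.3,1,0,-2,0,0.3,1,0,0,0,0.3,0,0,0,0,0.3]}}

```text
t: 21.6
ee_pos: [0.602, -0.0416, 0.0915]
orientation: [1.991, 2.424, 0.014]
ft_force: [1.6, 6.6, 11.4]
finger_gap: 0.0389
gripper_force: 72.7
```

```bash
python3 -c "
from h import *
gb();grows()"
```

```text
21.6 grasp in bed mm [65.9 -1.4 36.3] F [ 1.6  6.6 11.4] 0.0389
rows (flat: 225..; bar 338) [224 232 295 331 341 345 370 373 381 390]
```

Hard stop at 65.6 mm with no further travel, so both are home. Releasing and going to the knob.

Request:
{"name": "step_arm", "arguments": {"steps": [0,0,0,0,0.6,0,0,0,0,0.6,0,0,0,0,0.6,0,0,-10,0,0.6,0,0,-20,0,0.6,0,0,-36,0,0.6,0,0,-36,0,0.6,0,0,-36,0,0.6,27,-21,0,0,0.6,27,-21,0,0,0.6,27,-21,0,0,0.6,0,0,0,0,0.6]}}

```text
t: 22.85
ee_pos: [0.5171, 0.0259, 0.2254]
orientation: [-1.989, -2.427, -0.001]
ft_force: [1.3, -0.6, 0.1]
finger_gap: 0.0512
gripper_force: 0.0
```

```bash
python3 -c "
from h import *
s=gb();tooldelta(s,np.array([.5254,.026,.1657]))"
```

```text
22.85 grasp in bed mm [197.   69.2 122.8] F [ 1.3 -0.6  0.1] 0.0512
tool d mm [-1.7  8.2 59.7] tool y ang 11.31 ee [0.5171 0.0259 0.2254] F [ 1.3 -0.6  0.1] 0.0512
```

Request:
{"name": "step_arm", "arguments": {"steps": [-1,4,0,0,0.6,-1,4,20,0,0.6,0,0,20,0,0.6,0,0,18,0,0.6,0,0,0,0,0.05,0,0,0,0,0.05,0,0,0,0,0.05,0,0,0,0,0.05,0,0,0,0,0.05,0,0,0,0,0.05]}}

```text
t: 23.85
ee_pos: [0.5289, 0.0212, 0.168]
orientation: [1.997, 2.423, 0.0]
ft_force: [0.7, -5.1, 0.0]
finger_gap: 0.0144
gripper_force: 58.6
```

```bash
python3 -c "
from h import *
s=gb()"
```

```text
23.85 grasp in bed mm [166.5  58.5  73.7] F [ 0.7 -5.1  0. ] 0.0144
```

Request:
{"name": "step_arm", "arguments": {"steps": [-2.1,9.8,1,0,0.05,-3.3,9.4,1.5,0,0.05,-4.5,8.8,2.1,0,0.05,-5.5,8,2.6,0,0.05,-6.5,7.1,3,0,0.05,0,0,0,0,0.05]}}

```text
t: 24.45
ee_pos: [0.5757, 0.0085, 0.158]
orientation: [1.997, 2.424, 0.001]
ft_force: [0.3, -3.0, 2.3]
finger_gap: 0.0141
gripper_force: 58.9
```

```bash
python3 -c "
from h import *
s=gb()"
```

```text
24.45 grasp in bed mm [143.   14.9  73.5] F [ 0.3 -3.   2.3] 0.0141
```

Request:
{"name": "step_arm", "arguments": {"steps": [-7.3,6,3.4,0,0.05,-8,4.8,3.7,0,0.05,-8.5,3.6,4,0,0.05,-8.9,2.2,4.2,0,0.05,-9.7,0.8,4.6,0,0.05,0,0,0,0,0.05]}}

```text
t: 25.05
ee_pos: [0.5975, -0.0286, 0.1383]
orientation: [-1.994, -2.418, 0.002]
ft_force: [-13.3, 0.1, 15.4]
finger_gap: 0.0142
gripper_force: 62.4
```

Request:
{"name": "step_arm", "arguments": {"steps": [-2,0,1,0,0.05,-2,0,1,0,0.05,0,0,0,0,0.05]}}

```text
t: 25.35
ee_pos: [0.5976, -0.0288, 0.138]
orientation: [-1.988, -2.417, -0.003]
ft_force: [-19.7, 7.8, 30.9]
finger_gap: 0.0142
gripper_force: 64.4
```

```bash
python3 -c "
from h import *
s=gb()"
```

```text
25.35 grasp in bed mm [97.6  0.4 72.7] F [-19.7   7.8  30.9] 0.0142
```

Request:
{"name": "step_arm", "arguments": {"steps": [2,-3,-2,0,0.05,0,0,0,0,0.5,0,0,0,0,0.5,0,0,0,0,0.5,0,0,-30,0,0.5,0,0,-40,0,0.5,40,0,-40,0,0.5,0,0,0,0,0.5]}}

```text
t: 26.15
ee_pos: [0.5934, 0.0075, 0.2468]
orientation: [1.988, 2.428, 0.012]
ft_force: [1.2, 0.7, -0.1]
finger_gap: 0.0428
gripper_force: 0.0
```

```bash
python3 -c "
from h import *
s,im,sc=comp('v7');M=bed();W=cam('wrist',s);print(s['ee_pos'])
h=cv2.cvtColor(im,cv2.COLOR_RGB2HSV)
for n,lo,hi in (('yel',(15,120,60),(32,255,255)),('grn',(50,100,30),(85,255,255))):
    m=cv2.inRange(h,lo,hi)
    for c in cv2.findContours(m,0,2)[0]:
        if cv2.contourArea(c)>150: print(n,cv2.minAreaRect(c))
o=np.zeros((600,800,3),np.uint8);o[:480,:420]=im[:,110:530];o[:375,425:800]=cv2.resize(sc[205:305,250:350],None,fx=3.75,fy=3.75,interpolation=cv2.INTER_CUBIC);save('v7b',o)"
```

```text
[0.59344979 0.00752577 0.24681666]
yel ((273.5, 249.5), (29.0, 145.0), 90.0)
grn ((24.882949829101562, 371.24383544921875), (66.71270751953125, 89.75563049316406), 25.64100456237793)
grn ((311.4999694824219, 288.4999694824219), (52.99999237060547, 58.99999237060547), -0.0)
```

View pics/v7b.png

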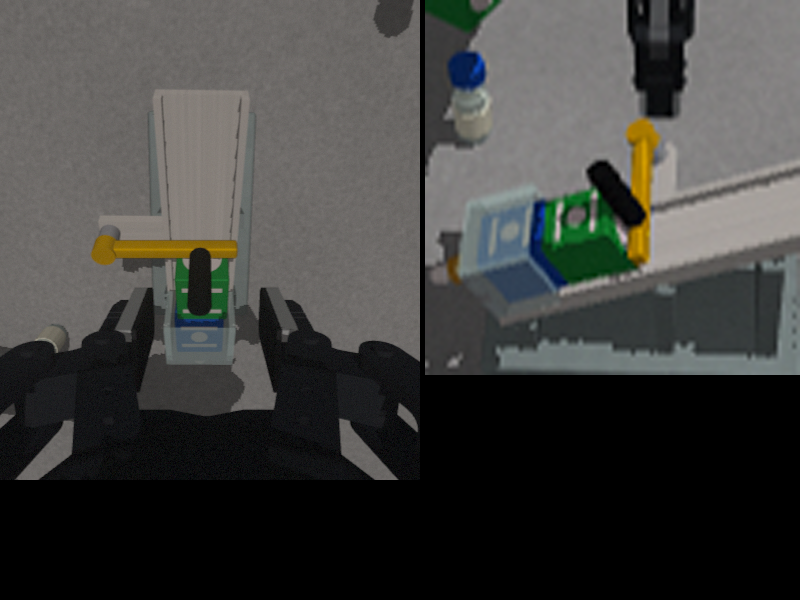

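Latch bar lies across the channel (y≈249 from x=95 to 237), blue is under the cover, and green is right behind it. Checking the bar's angle numerically.

```bash
python3 -c "
from h import *
w=np.load('v7.npy');W=cam('wrist',{'ee_pos':w[:3],'orientation':w[3:]});M=bed();I=np.linalg.inv(M)
m=cv2.inRange(cv2.cvtColor(np.load('v7_w.npy'),cv2.COLOR_RGB2HSV),(15,120,60),(32,255,255))
def onb(u,z):
    o,d=ray(*W,u);o=(I@np.append(o,1))[:3];d=I[:3,:3]@d;return (o+d*(z-o[2])/d[2])*1e3
P=np.array([onb((c,np.flatnonzero(m[:,c])[0]-.5),.0285) for c in range(235,342) if m[:,c].any()])
k=np.polyfit(P[:,1],P[:,0],1);print('upper edge slope deg',np.degrees(np.arctan(k[0])),P[[0,-1]].round(1))
Q=np.array([onb((c,np.flatnonzero(m[:,c])[-1]+.5),.0285) for c in list(range(235,285))+list(range(325,342)) if m[:,c].any()])
k=np.polyfit(Q[:,1],Q[:,0],1);print('lower',np.degrees(np.arctan(k[0])),Q[[0,-1]].round(1))
"
```

```text
upper edge slope deg -0.44058361852043637 [[111.8  56.2  28.5]
 [112.4 -20.9  28.5]]
lower -0.4231057368023072 [[ 93.9  58.5  28.5]
 [ 94.5 -21.8  28.5]]
```

Request:
{"name": "step_arm", "arguments": {"steps": [0,3,0,0,0,0,0,25,0,0,0,0,30,0,0,0,0,30,0,0,0,0,23,0,0,-6,0,0,0,0,-6,0,0,0,0,0,0,0,0,0]}}

```text
t: 27.05
ee_pos: [0.5918, 0.0004, 0.1312]
orientation: [-1.981, -2.416, -0.001]
ft_force: [-6.6, 18.8, -1.6]
finger_gap: 0.0002
gripper_force: 8.5
```

Request:
{"name": "step_arm", "arguments": {"steps": [-3,0,0,0,0,-3,0,0,0,0,0,0,0,0,0]}}

```text
t: 27.35
ee_pos: [0.5919, -0.0001, 0.1312]
orientation: [-1.973, -2.414, -0.006]
ft_force: [-8.2, 28.4, 1.6]
finger_gap: 0.0
gripper_force: 13.7
```

The knob is hard against its end stop (28 N, no travel). Backing away.

Request:
{"name": "step_arm", "arguments": {"steps": [10,0,0,0,0,15,0,0,0,0,0,0,-30,0,0,0,0,-40,0,0,0,0,-40,0,0,0,0,0,0,0]}}

```text
t: 27.95
ee_pos: [0.5956, 0.0086, 0.2498]
orientation: [1.995, 2.417, 0.01]
ft_force: [0.2, -0.0, 0.3]
finger_gap: 0.0
gripper_force: 0.0
```

```bash
python3 -c "
from h import *
s=get_state();print(s['t'],s['ee_pos'],s['ft_force'].round(1));im=grab_frame('wrist');W=cam('wrist',s);M=bed();I=np.linalg.inv(M)
h=cv2.cvtColor(im,cv2.COLOR_RGB2HSV);m=cv2.inRange(h,(15,120,60),(32,255,255));c=max(cv2.findContours(m,0,2)[0],key=cv2.contourArea);x,y,w,hh=cv2.boundingRect(c);print(x,y,w,hh)
def onb(u,z):
    o,d=ray(*W,u);o=(I@np.append(o,1))[:3];d=I[:3,:3]@d;return (o+d*(z-o[2])/d[2])*1e3
P=np.array([onb((c,np.flatnonzero(m[:,c])[0]-.5),.0285) for c in range(x+35,x+w-5)])
print(np.degrees(np.arctan(np.polyfit(P[:,1],P[:,0],1)[0])),P[[0,-1]].round(1))
sign_off()"
```

```text
27.95 [0.59560695 0.00864097 0.24983811] [ 0.2 -0.   0.3]
199 235 145 29
0.15650998414205222 [[111.5  55.2  28.5]
 [111.3 -21.4  28.5]]
the job is handed in; nothing more can be done
```

The job is handed in at about 28 s: the blue filter is home under the cover against the stop, the green one lies flat touching it, and the latch is fully across at its end stop; the orange filter and the other labware were not touched.

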